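# Release a ratchet hold-down and lower it onto the shaft

## Robot

A 6-joint arm with a two-finger parallel gripper is mounted at the origin on the work surface. World frame = base frame: x ahead of the robot, y to its left, z up, the work surface at z = 0. Lengths are in m, angles in rad, forces in N, time in s.
With the tool pointing down it reaches from about 0.3 to 0.775 m from the base axis. Payload 14.6 kg.
Tool frame: the origin (TCP) lies on the centre line of the jaws, within the pads' length; the fingertips stand 19 mm ahead of it and the grasp point (between the pads) is the TCP; z points along the fingers, y is the direction in which the jaws open and shut (so a half turn about z gives the same grasp; the last joint's range is limited). The gripper opens to 94 mm and grips with 3 to 60 N. Pads are 16 mm wide; open, the fingers measure 119 mm over their backs; the gripper's body (75 mm by 177 mm) begins 78 mm behind the grasp point.
Start: joints at [-1.236, 0.3, 1.521, -0, 1.321, -0.067], TCP at [0.215, -0.506, 0.224] pointing down, gripper open.
Joint ranges: [-3.03, 3.03], [-0.79, 2.21], [0.23, 2.52], [-1.04, 4.18], [0, 3.07], [-2.55, 2.55]. Speed limits (rad/s): [2.22, 2.22, 2.57, 3.14, 3.14, 3.14].

## Interface

Orientations are given as [roll, pitch, yaw] about the fixed x, y, z axes, in that order (R = Rz(yaw) Ry(pitch) Rx(roll)).
In Python, from station import ctrl gives the robot as it stands. The module is installed in compiled form; this text tells all that it offers.
- The arm moves only by the shell command python3 -m creep 'ROWS' [FORCE]. ROWS is a JSON object of lists of equal length, an entry for each row: "translation": the shift along the world's x, y, z in mm, a list of three; "yaw": the turn about the world's z in rad; "gripper": the closure in counts, from 0 (fully open) to 255 (shut). A call has 1 to 5 rows; each row is the pose to reach, as a shift and turn from the pose measured when the call began; what a row does not reach only later rows make up. A row lasts 1/12 s, in which the tool goes at most 41.7 mm and 7.16 degrees, less where a joint would pass 70% of its speed; a pose out of reach is approached as far as the arm can. A call with a gripper value outside its range is refused whole. The fingers move at their own pace and stop on an object; FORCE is the grip in N (left out, the last holds). Time passes only in rows, so rows that repeat a pose let the fingers close. It gives the time, the measured TCP pose, the force and the opening at its end, in the units of the state.
- ctrl.get_obs(): the state, without advancing time (a new reading comes with each control period).
- ctrl.camera(name): name is "scene" or "top" or "wrist"; returns a dict with "pixels" (480x640x3 uint8, red, green, blue), "depth" (480x640 float32, m along the optical axis (not along the pixel's ray), 0 where there is no reading), "fx", "fy", "cx", "cy" (pixels), "R" (3x3) and "t" (3): a world point X has camera coordinates R X + t; the wrist camera has in their place "tool_from_camera" (4x4, takes a point from camera to tool coordinates, whose origin is the TCP and whose axes are the flange's). Camera axes: x right, y down, z forward; pixel columns grow to the right and rows downward; lengths in m; the calibration is good to about 2 mm. The wrist camera is an equidistant fisheye: a pixel r from the principal point sees the ray r / f radians off the axis. A picture is of the moment at which its call begins: read the wrist's pose just before it.
- ctrl.hand_in(): hands the job in, once; it reports no verdict.
The state is a dict: "time_s": time; "qpos": joint angles; "joint_vel": joint speeds; "tau": joint torques, N m; "ee_pos": TCP position; "eef_rot": TCP orientation; "force": force on the tool from outside, world axes, zero at the start; "moment": the same for the moment, N m; "grip_width": finger opening in m.
Only numpy, scipy, OpenCV 4.12 (cv2) and the standard library are available. Lean on these libraries where they do the work, as an engineer would, in place of code of your own. Each camera call takes 0.05 s, during which the arm holds its last target. There are 200 camera calls.

## Task

On the measuring table two ratchet hold-downs stand with their arms up; only one has a steel shaft lying in its V-block. On that one, press the thumb pad of the pawl down to its stop so the pawl clears the teeth, then push the arm down until its rubber foot rests on the shaft, and move clear. Only press and push: lift or carry nothing, and leave the shaft in its V-block, the empty hold-down and everything else on the table as they are.

Things in the scene. Friction and masses are not known exactly. Their poses are not given: they have to be found in the camera images.
- fixture: the hold-down with the shaft, fixed: base plate 195 x 90 x 12 mm. Origin on the table under its middle; +x runs from the crossbar end to the pawl end, y along the arm's hinge, z up. In it: arm hinge at x 16, z 80 mm; pawl pivot at x 66, z 120; shaft axis at x -64, z 49; steel cheek plates at y +-17, up to 130 high at x 57 to 75
- hold_arm (a joint): angle (rad) of its hold-down arm: about 0.8 at the start (raised), 0 when level with its rubber foot resting on the shaft. Stiff hinge: it stays where it is left; with the pawl free it is pushed down with about 2 to 5 N at the crossbar. With the pawl in, the teeth stop it going below about 0.75
- hinge_point (a point): point on the arm's hinge axis, in the middle of the arm's width
- crossbar (a point): centre of the steel crossbar at the arm's free end: a round bar 14 mm in diameter, 74 mm long, parallel to the hinge and 125 mm from it; the place to push. The arm is a flat bar 22 mm wide, 12 mm thick; the crossbar is at z = 80 mm when the arm is level
- pawl (a joint): angle (rad) of its pawl: 0 = hooked into the ratchet teeth (start), clear of the teeth from about 0.25, 0.45 = stop, thumb pad fully down. It has a stiff pivot with no spring and stays where it is left; pressing the pad takes about 3 N
- thumb_pad (a point): centre of the upper face of its pawl's thumb pad, a ribbed steel plate 30 x 30 mm, 42 mm beyond the pawl pivot, away from the arm. About 139 mm above the table at the start, sloping 0.3 rad (outer edge higher); pressed to the stop it sinks about 20 mm and moves about 4 mm outwards (fixture +x)
- seat (a point): fixed point on the hold-down: where the axis of the shaft lies, centred in the V-block
- shaft_center (a point): centre of the loose steel shaft (30 mm diameter, 104 mm long with its stepped ends, 0.45 kg) lying in the V-block, parallel to the arm's hinge
- spare_fixture: the other hold-down, identical but with an empty V-block; not to be used; origin and axes as for the first
- spare_hold_arm (a joint): angle of the empty hold-down's arm, to stay raised (about 0.8)
- spare_pawl (a joint): angle of the empty hold-down's pawl, to stay at 0
- ring_gauge: bystander: steel ring, 48 mm outside diameter, 18 mm high; origin at the centre of its underside
- plug_gauge: bystander: upright steel plug, 32 mm diameter foot, 68 mm high; origin at the centre of its underside
- gauge_block: bystander: steel block 35 x 50 x 30 mm; origin at the centre of its underside
- caliper: bystander: caliper lying flat, 200 mm long, 10 mm high; origin at the middle of its beam, on the table
- screwdriver: bystander: screwdriver 180 mm long, lying flat; origin near its middle, on the table
- cleaner: bystander: white bottle, 56 mm diameter, 140 mm high; origin at the centre of its underside
- bushing: bystander: upright brass bushing, 38 mm diameter, 35 mm high; origin at the centre of its underside
Not all that is in view belongs to the job. Leave any brown look-alike of the fixture alone.

How it is judged:
By the outcome, as a careful person would: the job done as asked, in the order asked, and still so for the second after the job is handed in, with the robot touching nothing.
It also fails if it takes over 43 s, if anything falls off the work surface, if the arm or the gripper's body presses on something with over 40 N, if the wrist force passes 120 N, or if a joint passes its speed limit or range.

## Working session

There is one attempt and no reset: what is moved stays moved. The work goes in short steps, Python scripts to look and compute and a shell command to move; the robot and the scene stay as the last step left them, time stands still between calls to the robot, and variables do not carry over. Pictures are saved under pics/ and viewed, about 8 in all and at most 12, crops included, and the job is handed in when it is done.

```bash
mkdir -p pics; cat > h.py <<'E'
import numpy as np, cv2
from station import ctrl
def snap(n,tag):
    c=ctrl.camera(n); np.savez(f'pics/{tag}.npz',**c); cv2.imwrite(f'pics/{tag}.png',c['pixels'][:,:,::-1]); return c
def world(c,u,v,d=None):
    d=c['depth'][int(v),int(u)] if d is None else d
    p=np.array([(u-c['cx'])/c['fx']*d,(v-c['cy'])/c['fy']*d,d]); return c['R'].T@(p-c['t'])
def cloud(c):
    v,u=np.mgrid[:480,:640]; d=c['depth']
    p=np.stack([(u-c['cx'])/c['fx']*d,(v-c['cy'])/c['fy']*d,d],-1)
    w=(p-c['t'])@c['R']; w[d==0]=np.nan; return w
E
python3 - <<'E'
from h import *
for n in('scene','top'):
    c=snap(n,n+'0'); print(n,c['fx'],c['cx'],c['cy'],c['R'].round(3).tolist(),c['t'].round(3), (c['depth']>0).mean())
o=ctrl.get_obs(); print({k:np.round(v,3) for k,v in o.items()})
E
```

```text
scene 489.72178677441616 322.2760935222261 237.30679670268043 [[0.424, 0.906, 0.006], [0.674, -0.312, -0.67], [-0.605, 0.288, -0.742]] [-0.198 -0.247  1.419] 0.9960384114583334
top 580.312462607899 310.50749602351317 243.71805696169363 [[0.022, -1.0, -0.007], [-0.988, -0.02, -0.156], [0.156, 0.01, -0.988]] [-0.003  0.473  1.438] 0.9960904947916667
{'time_s': np.float64(0.1), 'qpos': array([-1.236,  0.3  ,  1.522,  0.   ,  1.321, -0.067]), 'joint_vel': array([-0.001, -0.001, -0.003, -0.001, -0.001, -0.   ]), 'tau': array([ 1.0000e-03, -5.3264e+01, -3.5329e+01,  7.1000e-02,  2.4000e-02,
       -0.0000e+00]), 'ee_pos': array([ 0.215, -0.506,  0.224]), 'eef_rot': array([-3.141, -0.   ,  0.402]), 'force': array([ 0.183, -0.231,  0.011]), 'moment': array([ 0.045, -0.015,  0.006]), 'grip_width': np.float64(0.094)}
```

View pics/scene0.png

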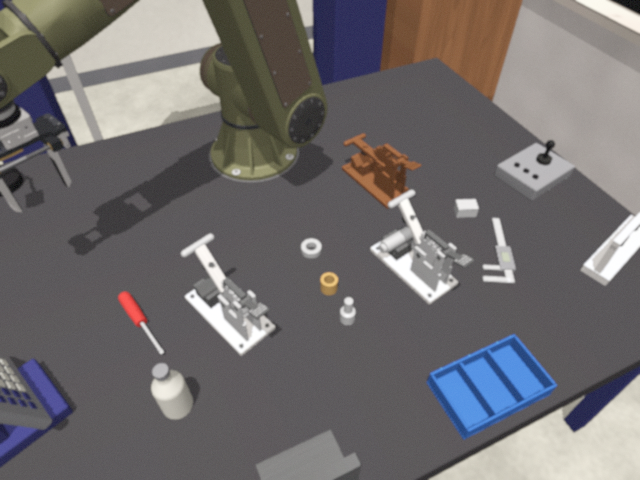

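View pics/top0.png

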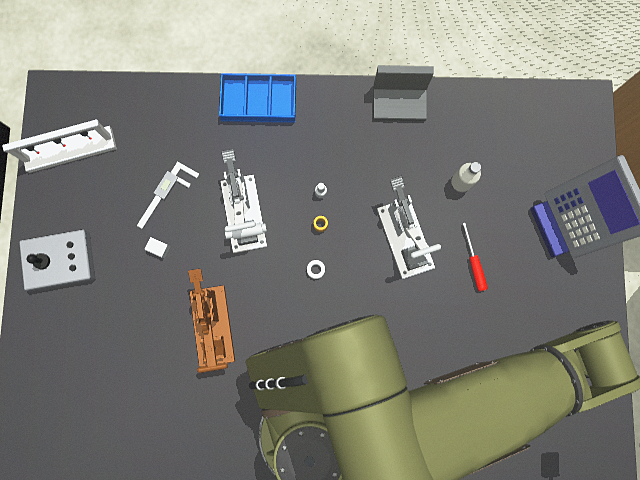

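Candidates: the white hold-down at scene (415,255) / top (242,210), with a cylinder at scene (396,240). The white one at scene (230,300) / top (408,235) looks empty. The brown look-alike is at scene (385,168) / top (208,320). I choose the first and check it in a close crop, measuring at the same time.

```bash
python3 - <<'E'
from h import *
s=dict(np.load('pics/scene0.npz')); t=dict(np.load('pics/top0.npz'))
a=cv2.resize(s['pixels'][180:310,355:485],(400,400),interpolation=2); b=cv2.resize(t['pixels'][140:260,190:310],(400,400),interpolation=2)
cv2.imwrite('pics/crop1.png',np.hstack([a,b])[:,:,::-1])
w=cloud(t); px=t['pixels']
sub=np.zeros((480,640),bool); sub[140:260,205:280]=1
# base plate: bright, z~12mm
m=sub&(abs(w[...,2]-.012)<.005)&(px.min(-1)>150)
pts=w[m][:,:2]; r=cv2.minAreaRect((pts*1000).astype(np.float32)); print('plate',m.sum(),r, cv2.boxPoints(r).tolist())
for lo,hi in((.1,.125),(.125,.15),(.15,.2)):
    q=w[sub&(w[...,2]>lo)&(w[...,2]<hi)]; 
    print(lo,len(q), q.mean(0).round(4), q.min(0).round(3), q.max(0).round(3))
E
```

```text
plate 1046 ((555.5208129882812, 185.37371826171875), (197.40911865234375, 90.02052307128906), 12.164339065551758) [[449.5480651855469, 208.57470703125], [468.5168151855469, 120.57538604736328], [661.4935302734375, 162.1727294921875], [642.5247802734375, 250.17205810546875]]
0.1 162 [0.5787 0.1892 0.1158] [0.538 0.171 0.1  ] [0.636 0.223 0.125]
0.125 478 [0.6182 0.1985 0.1362] [0.512 0.165 0.125] [0.686 0.225 0.15 ]
0.15 239 [0.4938 0.1712 0.169 ] [0.477 0.135 0.15 ] [0.518 0.205 0.181]
```

View pics/crop1.png

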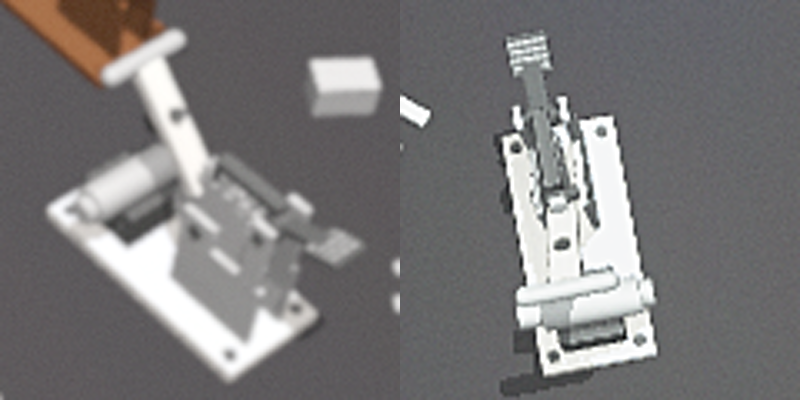

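The crop confirms it: at scene (396,240) and top (235,230) a shaft lies in the V-block, under the raised crossbar. Now the pad and crossbar positions.

```bash
cat >> h.py <<'E'
O=np.array([.5555,.1854]); Y=np.deg2rad(12.16); RF=np.array([[np.cos(Y),-np.sin(Y)],[np.sin(Y),np.cos(Y)]])
def tofix(w): f=w.copy(); f[...,:2]=(w[...,:2]-O)@RF; return f*1000
def fromfix(x,y): return O+RF@np.array([x,y])/1000
E
python3 - <<'E'
from h import *
for n in('top0','scene0'):
    f=tofix(cloud(dict(np.load(f'pics/{n}.npz')))); x,y,z=np.moveaxis(f,-1,0)
    for nm,m in(('pad',(abs(x-108)<22)&(abs(y)<25)&(z>125)&(z<160)),('bar',(abs(x+70)<15)&(abs(y)<50)&(z>160)&(z<190)),('shaft',(abs(x+64)<25)&(abs(y)<60)&(z>55)&(z<75))):
        q=f[m]; print(n,nm,len(q),np.percentile(q,[3,50,97],axis=0).round(1).tolist())
print(fromfix(110,0),fromfix(-71,0),fromfix(-109,0))
E
python3 -m creep '{"translation":[[0,0,30],[0,30,60],[20,60,70],[40,95,70],[60,130,70]],"yaw":[0,-0.05,-0.1,-0.15,-0.19],"gripper":[255,255,255,255,255]}' 20
```

```text
top0 pad 188 [[88.0, -13.6, 128.4], [111.6, -0.0, 137.3], [128.2, 13.7, 144.9]]
top0 bar 197 [[-73.1, -33.1, 164.1], [-66.9, -2.0, 172.2], [-56.6, 32.0, 177.3]]
top0 shaft 286 [[-69.7, -49.2, 55.7], [-60.0, -6.6, 61.1], [-48.9, 45.7, 68.0]]
scene0 pad 204 [[88.4, -12.3, 129.5], [111.4, -0.1, 137.0], [128.3, 15.6, 143.5]]
scene0 bar 192 [[-69.1, -33.4, 163.7], [-60.8, -3.5, 172.1], [-55.7, 32.2, 175.4]]
scene0 shaft 334 [[-64.0, -49.5, 55.4], [-50.5, -11.2, 61.8], [-40.6, 29.6, 66.5]]
[0.66303195 0.20857066] [0.48609301 0.17044439] [0.44894561 0.16243998]
time_s: 0.52
ee_pos: [0.2753, -0.3747, 0.2944]
eef_rot: [-3.142, -0.0, 0.208]
force: [0.8, -1.1, 0.0]
grip_width: 0.0636
```

```bash
python3 -m creep '{"translation":[[20,30,0],[42,63,0],[64,96,0],[86,129,0],[108,162,0]],"yaw":[0,0,0,0,0],"gripper":[255,255,255,255,255]}'
python3 -m creep '{"translation":[[20,30,0],[42,63,0],[64,96,0],[86,129,0],[108,162,0]],"yaw":[0,0,0,0,0],"gripper":[255,255,255,255,255]}'
python3 -m creep '{"translation":[[20,30,0],[42,63,0],[64,96,0],[86,129,0],[108,162,0]],"yaw":[0,0,0,0,0],"gripper":[255,255,255,255,255]}'
```

```text
time_s: 0.93
ee_pos: [0.3838, -0.2108, 0.2943]
eef_rot: [-3.141, -0.0, 0.208]
force: [0.6, -0.9, 0.4]
grip_width: 0.0308
time_s: 1.35
ee_pos: [0.4924, -0.0468, 0.2942]
eef_rot: [-3.141, -0.0, 0.208]
force: [-0.1, -0.4, 0.4]
grip_width: 0.0003
time_s: 1.77
ee_pos: [0.601, 0.1171, 0.2938]
eef_rot: [-3.141, 0.0, 0.208]
force: [0.4, -1.0, 0.4]
grip_width: 0.0009
```

```bash
python3 -m creep '{"translation":[[21,31,0],[42,62,-10],[63,92,-40],[63,92,-75],[63,92,-110]],"yaw":[0,0,0,0,0],"gripper":[255,255,255,255,255]}'
python3 - <<'E'
from h import *
snap('scene','s1'); o=ctrl.get_obs(); print(o['ee_pos'],o['force'])
c=np.load('pics/s1.npz')['pixels'][150:300,350:550]; cv2.imwrite('pics/crop2.png',cv2.resize(c,(640,480),interpolation=2)[:,:,::-1])
E
```

```text
time_s: 2.18
ee_pos: [0.6641, 0.2111, 0.1807]
eef_rot: [-3.141, 0.001, 0.21]
force: [0.3, -1.5, -1.5]
grip_width: 0.0003
[0.66153164 0.20947819 0.17254931] [-0.94960975 -0.26040629 -7.31590897]
```

View pics/crop2.png

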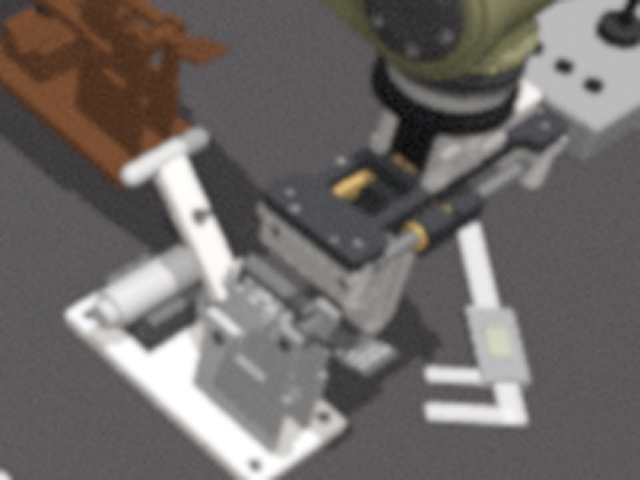

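The crop shows the closed fingertips at about crop (370,325), just above the thumb pad at (365,355). Next I lower slowly.

```bash
python3 -m creep '{"translation":[[0.5,0,-3],[1,0,-6],[1,0,-9],[1,0,-12],[1,0,-12]],"yaw":[0,0,0,0,0],"gripper":[255,255,255,255,255]}'
python3 -m creep '{"translation":[[0.5,0,-3],[1,0,-6],[1,0,-9],[2,0,-12],[2,0,-12]],"yaw":[0,0,0,0,0],"gripper":[255,255,255,255,255]}'
```

```text
time_s: 2.65
ee_pos: [0.663, 0.2093, 0.1619]
eef_rot: [3.141, 0.01, 0.209]
force: [-0.2, 0.8, -0.7]
grip_width: 0.0004
time_s: 3.07
ee_pos: [0.6651, 0.2093, 0.1495]
eef_rot: [3.141, 0.01, 0.209]
force: [1.8, 0.6, 2.1]
grip_width: 0.0003
```

```bash
python3 -m creep '{"translation":[[0.5,0,-2],[1,0,-4],[1,0,-6],[1,0,-8],[1,0,-8]],"yaw":[0,0,0,0,0],"gripper":[255,255,255,255,255]}'
python3 -m creep '{"translation":[[0,0,-1],[0,0,-2],[0,0,-2],[0,0,-2]],"yaw":[0,0,0,0],"gripper":[255,255,255,255]}'
```

```text
time_s: 3.48
ee_pos: [0.6662, 0.2094, 0.1412]
eef_rot: [3.141, 0.01, 0.209]
force: [2.9, 1.8, 1.9]
grip_width: 0.0001
time_s: 3.82
ee_pos: [0.6664, 0.2095, 0.14]
eef_rot: [3.142, 0.009, 0.209]
force: [0.7, 1.1, 8.4]
grip_width: 0.001
```

```bash
python3 -m creep '{"translation":[[0,0,-1],[0,0,-2],[0,0,-3],[0,0,-3]],"yaw":[0,0,0,0],"gripper":[255,255,255,255]}'
```

```text
time_s: 4.15
ee_pos: [0.6665, 0.2095, 0.1394]
eef_rot: [3.142, 0.007, 0.209]
force: [-4.9, -0.2, 18.5]
grip_width: 0.0004
```

The pad is at its stop: about 18 N with no further travel. I lift off and move above the crossbar.

```bash
python3 -m creep '{"translation":[[0,0,10],[0,0,40],[0,0,75],[-20,-4,100],[-55,-12,105]],"yaw":[0,0,0,0,0],"gripper":[255,255,255,255,255]}'
python3 -m creep '{"translation":[[-35,-8,0],[-70,-15,0],[-105,-23,0],[-125,-27,0],[-125,-27,0]],"yaw":[0,0,0,0,0],"gripper":[255,255,255,255,255]}'
python3 - <<'E'
from h import *
c=snap('scene','s2'); o=ctrl.get_obs(); print(o['ee_pos'],o['force'],tofix(o['ee_pos']))
f=tofix(cloud(c)); x,y,z=np.moveaxis(f,-1,0)
for nm,m in(('pad',(x>95)&(x<135)&(abs(y)<16)&(z>100)&(z<150)),('bar',(abs(x+70)<15)&(abs(y)<50)&(z>160)&(z<182))):
    q=f[m]; print(nm,len(q),np.percentile(q,[3,50,97],axis=0).round(1).tolist())
cv2.imwrite('pics/crop3.png',cv2.resize(c['pixels'][150:300,350:550],(640,480),interpolation=2)[:,:,::-1])
E
```

```text
time_s: 4.57
ee_pos: [0.6129, 0.1976, 0.248]
eef_rot: [3.142, 0.002, 0.209]
force: [0.9, 0.2, 0.2]
grip_width: 0.0005
time_s: 4.98
ee_pos: [0.485, 0.17, 0.2486]
eef_rot: [3.141, 0.003, 0.209]
force: [0.3, -0.4, -0.6]
grip_width: 0.0005
[0.48676237 0.17032152 0.24869377] [ 0.50984414  0.27273035 -0.22964214] [-70.37154381  -0.26110593 248.69376642]
pad 225 [[97.3, -12.4, 114.1], [118.1, -0.5, 119.3], [134.2, 14.0, 124.3]]
bar 193 [[-68.7, -33.5, 164.8], [-61.1, -2.9, 172.0], [-56.2, 32.1, 175.4]]
```

View pics/crop3.png

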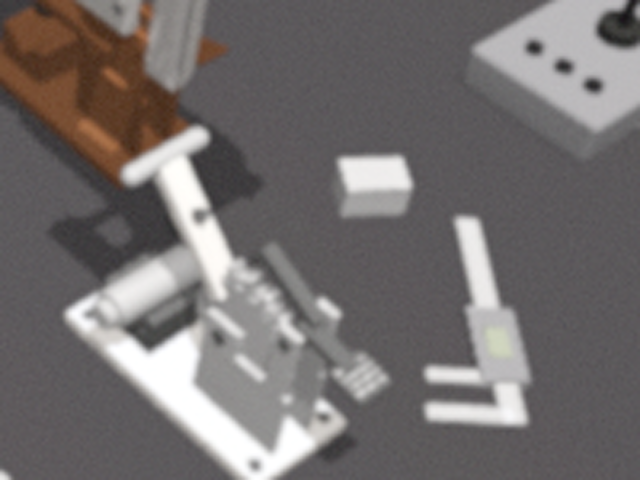

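The crop shows the pad, crop (365,375), pressed down: 119 mm high and now sloping outward. The crossbar at (165,155) is still raised with the fingers above it. Now I push it along its arc.

```bash
python3 -m creep '{"translation":[[0,0,-20],[0,0,-38],[0,0,-46],[0,0,-49],[0,0,-49]],"yaw":[0,0,0,0,0],"gripper":[255,255,255,255,255]}'
python3 -m creep '{"translation":[[-2,-0.4,-4],[-5,-1,-8],[-9,-2,-13],[-13,-3,-18],[-16,-3.5,-22]],"yaw":[0,0,0,0,0],"gripper":[255,255,255,255,255]}'
```

```text
time_s: 5.45
ee_pos: [0.487, 0.1703, 0.1992]
eef_rot: [3.141, 0.003, 0.209]
force: [0.0, -0.4, 0.8]
grip_width: 0.0002
time_s: 5.87
ee_pos: [0.4706, 0.1668, 0.1774]
eef_rot: [3.141, 0.003, 0.209]
force: [-2.2, -1.1, 5.3]
grip_width: 0.0005
```

```bash
python3 -m creep '{"translation":[[-3,-0.6,-5],[-6,-1.3,-10],[-8,-1.8,-14],[-10,-2.2,-18.5],[-12,-2.5,-23]],"yaw":[0,0,0,0,0],"gripper":[255,255,255,255,255]}'
python3 -m creep '{"translation":[[-1.5,-0.3,-5],[-3,-0.6,-10],[-4.5,-1,-15],[-6,-1.3,-20],[-7,-1.5,-24]],"yaw":[0,0,0,0,0],"gripper":[255,255,255,255,255]}'
```

```text
time_s: 6.28
ee_pos: [0.4577, 0.164, 0.1546]
eef_rot: [3.141, 0.004, 0.209]
force: [-8.5, -2.5, 7.8]
grip_width: 0.0002
time_s: 6.7
ee_pos: [0.4493, 0.1622, 0.1302]
eef_rot: [3.141, 0.007, 0.209]
force: [-8.8, -2.8, 4.9]
grip_width: 0.0008
```

Sideways force of 9 N is higher than expected, so I check visually before finishing.

```bash
python3 - <<'E'
from h import *
c=snap('scene','s3'); o=ctrl.get_obs(); print(tofix(o['ee_pos']),o['force'],o['moment'])
f=tofix(cloud(c)); x,y,z=np.moveaxis(f,-1,0)
m=(abs(x+105)<25)&(abs(y)>20)&(abs(y)<36)&(z>85)&(z<140); q=f[m]; print(len(q),np.percentile(q,[3,50,97],axis=0).round(1).tolist())
cv2.imwrite('pics/crop4.png',cv2.resize(c['pixels'][150:300,330:530],(800,600),interpolation=2)[:,:,::-1])
E
```

```text
[-108.96607956   -0.33100395  129.58949853] [-5.82629318 -1.92325164  3.09525431] [-0.37957154  1.12894244  0.01103976]
76 [[-101.2, -34.9, 104.6], [-93.8, -21.1, 110.3], [-89.4, 33.3, 114.3]]
```

View pics/crop4.png

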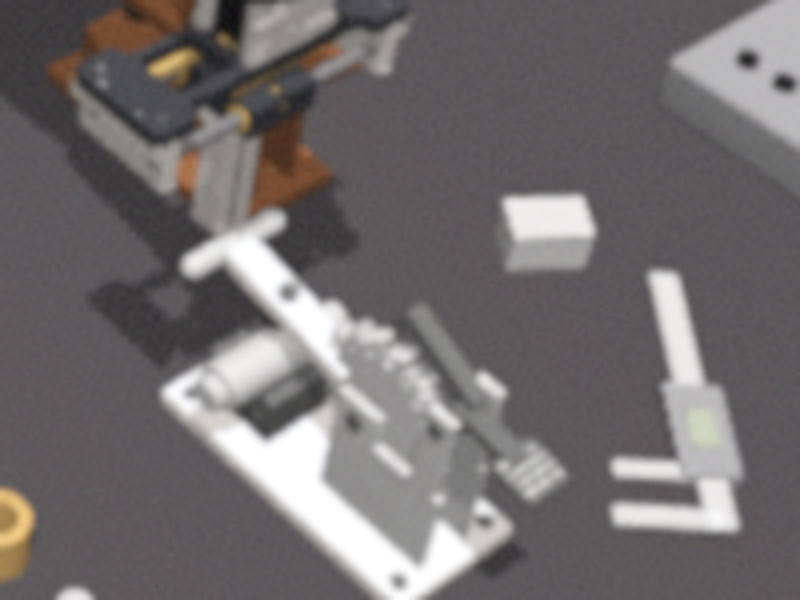

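The crop shows the fingers at (225,215) touching the bar on its outer side, so the bar sits about 5 mm further in than I assumed. I back off up, shift inward and push straight down.

```bash
python3 -m creep '{"translation":[[-3,-0.6,8],[-2,-0.4,18],[4,0.9,22],[9,1.9,22],[9,1.9,18]],"yaw":[0,0,0,0,0],"gripper":[255,255,255,255,255]}'
python3 -m creep '{"translation":[[0,0,-5],[0,0,-10],[0,0,-14],[0,0,-18],[0,0,-22]],"yaw":[0,0,0,0,0],"gripper":[255,255,255,255,255]}'
```

```text
time_s: 7.17
ee_pos: [0.4596, 0.1644, 0.1487]
eef_rot: [3.141, 0.004, 0.209]
force: [1.3, 0.5, -0.0]
grip_width: 0.0004
time_s: 7.58
ee_pos: [0.4593, 0.1643, 0.1261]
eef_rot: [3.141, 0.005, 0.209]
force: [-3.6, -0.8, 4.1]
grip_width: 0.0008
```

```bash
python3 -m creep '{"translation":[[0,0,-4],[0,0,-8],[-0.5,0,-12],[-0.5,0,-15],[-0.5,0,-17]],"yaw":[0,0,0,0,0],"gripper":[255,255,255,255,255]}'
python3 -m creep '{"translation":[[0,0,-1],[0,0,-2],[0,0,-3],[0,0,-3]],"yaw":[0,0,0,0],"gripper":[255,255,255,255]}'
```

```text
time_s: 8.0
ee_pos: [0.4586, 0.1643, 0.1087]
eef_rot: [3.141, 0.006, 0.209]
force: [-3.3, -0.4, 2.8]
grip_width: 0.0005
time_s: 8.33
ee_pos: [0.4587, 0.1643, 0.1058]
eef_rot: [3.141, 0.006, 0.209]
force: [-3.5, -1.7, 4.4]
grip_width: 0.0003
```

```bash
python3 -m creep '{"translation":[[0,0,-1],[0,0,-2],[0,0,-2],[0,0,-2]],"yaw":[0,0,0,0],"gripper":[255,255,255,255]}'
python3 -m creep '{"translation":[[0,0,-1],[0,0,-2],[0,0,-2],[0,0,-2]],"yaw":[0,0,0,0],"gripper":[255,255,255,255]}'
```

```text
time_s: 8.67
ee_pos: [0.4588, 0.1643, 0.105]
eef_rot: [3.141, 0.005, 0.209]
force: [-8.5, -2.6, 19.2]
grip_width: 0.0005
time_s: 9.0
ee_pos: [0.4589, 0.1643, 0.1047]
eef_rot: [3.141, 0.004, 0.209]
force: [-13.0, -3.6, 27.5]
grip_width: 0.0007
```

Firm stop at 27 N with TCP z 105 mm, which matches the level arm. I move clear and check.

```bash
python3 -m creep '{"translation":[[0,0,5],[0,0,30],[0,0,65],[0,0,100],[0,0,140]],"yaw":[0,0,0,0,0],"gripper":[255,255,255,255,255]}'
python3 -m creep '{"translation":[[0,-35,10],[0,-70,20],[0,-105,30],[0,-140,30],[0,-175,30]],"yaw":[0,0,0,0,0],"gripper":[255,255,255,255,255]}'
python3 -m creep '{"translation":[[0,-35,0],[0,-70,0],[0,-105,0],[0,-120,0],[0,-120,0]],"yaw":[0,0,0,0,0],"gripper":[255,255,255,255,255]}'
python3 - <<'E'
from h import *
o=ctrl.get_obs(); print(o['ee_pos'],o['force'])
for n in('top','scene'):
    c=snap(n,n+'9'); f=tofix(cloud(c)); x,y,z=np.moveaxis(f,-1,0)
    for nm,m in(('pad',(x>95)&(x<135)&(abs(y)<16)&(z>100)&(z<150)),('bar',(abs(x+105)<25)&(abs(y)<36)&(z>70)&(z<140)),('shaft',(abs(x+64)<25)&(abs(y)<60)&(abs(y)>15)&(z>55)&(z<75))):
        q=f[m]; print(n,nm,len(q),np.percentile(q,[3,50,97],axis=0).round(1).tolist())
s=dict(np.load('pics/scene9.npz'))['pixels'];t=dict(np.load('pics/top9.npz'))['pixels']
cv2.imwrite('pics/crop5.png',np.hstack([cv2.resize(s[130:370,100:520],(420,420)),cv2.resize(t[140:310,130:510],(380,420))])[:,:,::-1])
E
```

```text
time_s: 9.42
ee_pos: [0.4585, 0.1642, 0.2457]
eef_rot: [3.141, 0.005, 0.209]
force: [-0.0, -0.7, 0.3]
grip_width: 0.0005
time_s: 9.83
ee_pos: [0.4586, -0.0123, 0.2765]
eef_rot: [3.14, 0.003, 0.209]
force: [1.4, 0.5, -0.8]
grip_width: 0.0005
time_s: 10.25
ee_pos: [0.4585, -0.135, 0.2763]
eef_rot: [3.14, 0.003, 0.206]
force: [-0.5, 0.1, -0.7]
grip_width: 0.0004
[ 0.45854236 -0.13499574  0.27630225] [-0.48220761  0.13408327 -0.65128089]
top pad 156 [[97.0, -13.5, 113.0], [117.1, 0.1, 119.1], [132.7, 13.9, 125.9]]
top bar 217 [[-107.8, -32.2, 78.0], [-100.2, -0.4, 85.6], [-82.0, 31.9, 91.4]]
top shaft 248 [[-70.4, -50.7, 55.3], [-58.0, -19.9, 60.7], [-44.8, 44.7, 68.4]]
scene pad 226 [[97.1, -12.9, 115.2], [118.5, 0.4, 119.5], [133.6, 14.8, 124.1]]
scene bar 197 [[-104.5, -33.2, 77.6], [-94.9, -2.9, 85.4], [-81.5, 31.8, 88.7]]
scene shaft 186 [[-64.0, -51.4, 55.9], [-51.2, -28.9, 60.6], [-41.7, 48.9, 65.8]]
```

View pics/crop5.png

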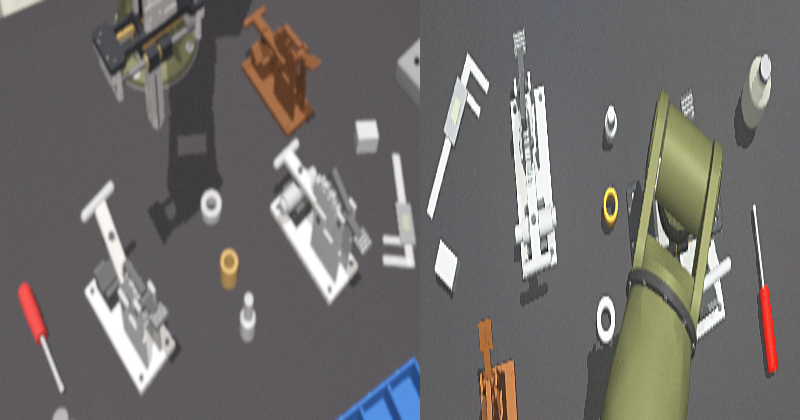

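The picture shows the target arm level with its foot on the shaft (left half, 300,190), the pawl pad down, and the spare still raised (100,200). Nothing else has moved.

```bash
python3 -c "
from station import ctrl
print(ctrl.hand_in())"
```

```text
the job is handed in; nothing more can be done
None
```

The job is done and handed in at about 10 s of the 43 s allowed. On the hold-down with the shaft, I pressed the thumb pad to its stop, then pushed the arm down until its foot rested on the shaft, and moved clear.

- **Pawl:** the pad stopped firmly at about 18 N. In the last pictures its centre is 119 mm high, about 20 mm lower than at the start.
- **Arm:** it stopped firmly at about 27 N on the crossbar. The bar's top edge now measures about 86–89 mm, against 87 mm for a level arm.
- **Rest of the table:** the shaft measures in the same place as before to within a few millimetres. In the pictures the empty hold-down is still raised and the objects in view look unmoved; I did not measure those. The gripper is about 80 mm above everything and touching nothing.

**One correction:** partway down, the fingers slipped to the outer side of the crossbar and pushed it sideways with about 9 N, because the fixture sits a few millimetres off my first estimate. I backed off, shifted inward and finished the push from above.

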